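# Rack the doming punches by size

## Task

Put the four steel doming punches away on the wooden rack in order of width, one standing in the middle of each felt mark, dome up: the thinnest on the mark next to the brass post, then ever wider, the widest next to the low wooden block. Set each one down rather than dropping it, do not let any topple, and leave the yellow cup where it stands.

Things in the scene. Friction and masses are not known exactly. Their poses are not given: they have to be found in the camera images.
- punch_20: Loose steel doming punch: an upright round steel cylinder 20 mm in diameter and 48 mm tall in all, its side wall straight for the lower 38 mm, the top 10 mm a shallow dome; at most 0.13 kg. Origin at the centre of its flat underside, z up along its axis. Starts standing on the bench before the rack. The four punches differ only in width.
- punch_30: Loose steel doming punch: an upright round steel cylinder 30 mm in diameter and 48 mm tall in all, its side wall straight for the lower 38 mm, the top 10 mm a shallow dome; at most 0.29 kg. Origin at the centre of its flat underside, z up along its axis. Starts standing on the bench before the rack. The four punches differ only in width.
- punch_40: Loose steel doming punch: an upright round steel cylinder 40 mm in diameter and 48 mm tall in all, its side wall straight for the lower 38 mm, the top 10 mm a shallow dome; at most 0.51 kg. Origin at the centre of its flat underside, z up along its axis. Starts standing on the bench before the rack. The four punches differ only in width.
- punch_50: Loose steel doming punch: an upright round steel cylinder 50 mm in diameter and 48 mm tall in all, its side wall straight for the lower 38 mm, the top 10 mm a shallow dome; at most 0.8 kg. Origin at the centre of its flat underside, z up along its axis. Starts standing on the bench before the rack. The four punches differ only in width.
- mark_1: Mark 1 (counting towards +y) of four equal flat round felt marks, 56 mm across, in a straight row 64 mm apart on the wooden rack, a fixed board 76 x 390 mm, 18 mm thick, flat on the bench. Origin: the mark's centre, level with the rack's top, on which the punch stands (the felt has no thickness). Its y axis runs along the row, x across the rack, z up.
- mark_2: Mark 2 (counting towards +y) of four equal flat round felt marks, 56 mm across, in a straight row 64 mm apart on the wooden rack, a fixed board 76 x 390 mm, 18 mm thick, flat on the bench. Origin: the mark's centre, level with the rack's top, on which the punch stands (the felt has no thickness). Its y axis runs along the row, x across the rack, z up.
- mark_3: Mark 3 (counting towards +y) of four equal flat round felt marks, 56 mm across, in a straight row 64 mm apart on the wooden rack, a fixed board 76 x 390 mm, 18 mm thick, flat on the bench. Origin: the mark's centre, level with the rack's top, on which the punch stands (the felt has no thickness). Its y axis runs along the row, x across the rack, z up.
- mark_4: Mark 4 (counting towards +y) of four equal flat round felt marks, 56 mm across, in a straight row 64 mm apart on the wooden rack, a fixed board 76 x 390 mm, 18 mm thick, flat on the bench. Origin: the mark's centre, level with the rack's top, on which the punch stands (the felt has no thickness). Its y axis runs along the row, x across the rack, z up.
- post: Brass post with a round knob, 40 mm tall, foot 30 mm and knob 22 mm across, fixed on the rack beyond one end of the row of marks, in line, 64 mm from the nearest mark. Origin at the centre of its foot, on the rack's top. Beyond the other end, equally far, is a fixed low dark wooden block (60 x 24 mm, 22 mm tall). Which of the two ends has the post changes from start to start.
- cup: Empty yellow plastic cup, loose, 76 mm across the rim and 85 mm tall, standing to the robot's left of the work, not part of the job. Origin at the centre of its underside. (Pliers lie to the right, a hammer and a blue parts tray beyond the rack; they need not be touched either.)
Not all that is in view belongs to the job. Leave any orange look-alike of the punch_50 alone. Leave any blue look-alike of the punch_20 alone.

How it is judged:
By the outcome, as a careful person would: the job done as asked, in the order asked, and still so for the second after the job is handed in, with the robot touching nothing.
It also fails if it takes over 104 s, if anything falls off the work surface, if the arm or the gripper's body presses on something with over 40 N, if the wrist force passes 120 N, or if a joint passes its speed limit or range.

## Robot

A 7-joint arm with a two-finger parallel gripper is mounted at the origin on the work surface. World frame = base frame: x ahead of the robot, y to its left, z up, the work surface at z = 0. Lengths are in mm, angles in rad, forces in N, time in s.
With the tool pointing down it reaches from about 425 to 875 mm from the base axis. Payload 4.7 kg.
Tool frame: the origin (TCP) lies at the very end of the fingers, on their centre line; the grasp point (between the pads) lies 19 mm behind it; z points along the fingers, y is the direction in which the jaws open and shut (so a half turn about z gives the same grasp; the last joint's range is limited). The gripper opens to 87 mm and grips with 3 to 60 N. Pads are 19 mm wide; open, the fingers measure 117 mm over their backs; the gripper's body (75 mm by 190 mm) begins 51 mm behind the grasp point.
Start: joints at [1.14, 0.321, -0.07, 1.45, 0.023, 1.371, -0.057], TCP at [279.664, -586.783, 222.587] pointing down, gripper open.
Joint ranges: [-2.86, 2.86], [-0.3, 2.09], [-1.38, 1.24], [0.06, 2.45], [-1.56, 4.7], [0.09, 2.05], [-2.69, 2.69]. Speed limits (rad/s): [2.57, 2.57, 3.14, 3.14, 3.14, 3.14, 3.14].

## Interface

Orientations are given as a unit quaternion [w, x, y, z].
In Python, from rig import arm, cams, job, recognise, silhouettes, tip_of gives the robot as it stands. The module is installed in compiled form; this text tells all that it offers.
- The arm moves only by the tool send_rows, never from a script. Its arguments are lists of equal length, an entry for each row: "turn": the turn, a rotation vector about the tool's x, y, z in rad, a list of three; "slide": the shift along the tool's x, y, z in m, a list of three; "fingers": the opening, from -1 (shut) to 1 (fully open). In form: {"turn": [[ax, ay, az], ...], "slide": [[dx, dy, dz], ...], "fingers": [fingers, ...]}. A call has 1 to 10 rows; each row shifts and turns the commanded pose from where the row before left it, along the tool's axes as they then stand; what a row does not reach is not made up. A row lasts 1/8 s, in which the tool goes at most 62.5 mm and 10.7 degrees, less where a joint would pass 70% of its speed; a pose out of reach is approached as far as the arm can. A call is refused whole if a number of a shift passes 0.0625 or a number of a turn 0.188, either way. A call with a gripper value outside its range is refused whole. The fingers move at their own pace and stop on an object; "newtons" is the grip in N (left out, the last holds). Time passes only in rows, so rows that do not move let the fingers close. It gives the time, the measured TCP pose, the force and the opening at its end, in the units of the state.
- arm.get_obs(): the state, without advancing time (a new reading comes with each control period).
- cams.capture(name): name is "scene" or "top"; returns a dict with "image" (480x640x3 uint8, red, green, blue), "range_z" (480x640 float32, mm along the optical axis (not along the pixel's ray), 0 where there is no reading), "fx", "fy", "cx", "cy" (pixels), "rvec" (rotation vector, rad) and "tvec" (3), from world to camera coordinates, as OpenCV has them. Camera axes: x right, y down, z forward; pixel columns grow to the right and rows downward; lengths in mm; the calibration is good to about 2 mm. A picture is of the moment at which its call begins.
- job.sign_off(): hands the job in, once; it reports no verdict.
Trained networks look in the newest picture that a camera, given by its name, has taken for a name from the list of things; names that differ only in an ending like _2 or _b are one class to them, and where a whole thing is asked for, a point or a joint stands for the part that bears it (a point fixed in the world has none). Each returns a list of dicts, best first, with "confidence" (0 to 1); they miss things now and then, are a little off and sometimes report something else, mostly with a low value. They report only what shows in the picture. A call takes as long as a camera call. They do not tell look-alikes from the thing itself.
- recognise(camera, thing): "uv" ([column, row] in pixels, amid what is visible of it).
- silhouettes(camera, thing): "region" (480x640 bool, what is visible of it) and "uv" ([column, row] in pixels, amid what is visible of it).
- tip_of(camera, thing): "uv" ([column, row] in pixels: a listed point, or the origin of a listed thing).
The state is a dict: "time_s": time; "qpos": joint angles; "joint_velocities": joint speeds; "joint_torque": joint torques, N m; "position": TCP position; "orientation": TCP orientation; "wrist_force": force on the tool from outside, world axes, zero at the start; "moment": the same for the moment, N m; "gripper_width": finger opening in mm.
Only numpy, scipy, OpenCV 4.12 (cv2) and the standard library are available. Lean on these libraries where they do the work, as an engineer would, in place of code of your own. Each camera call takes 0.05 s, during which the arm holds its last target.

## Working session

There is one attempt and no reset: what is moved stays moved. The work goes in short steps, Python scripts to look and compute and a tool call to move; the robot and the scene stay as the last step left them, time stands still between calls to the robot, and variables do not carry over. Pictures are saved under pics/ and viewed, and the job is handed in when it is done.

Besides the shell and the picture viewer there is one more tool, called by a JSON object that holds its "name" and its "arguments". send_rows: Moves the arm, as the interface text tells. Its arguments: {"type":"object","properties":{"turn":{"type":"array"},"slide":{"type":"array"},"fingers":{"type":"array"},"newtons":{"type":"number"}},"required":["turn","slide","fingers"]}

```bash
mkdir -p pics; ls; python3 - <<'E'
from rig import arm, cams
import cv2
o=arm.get_obs()
for k,v in o.items(): print(k,v)
for n in("scene","top"):
    c=cams.capture(n)
    print(n,c["fx"],c["cx"],c["cy"],c["rvec"],c["tvec"])
    cv2.imwrite(f"pics/{n}0.png",c["image"][:,:,::-1])
E
```

```text
pics
time_s 0.0
qpos [ 1.14010534  0.32185473 -0.07009135  1.45167768  0.02260773  1.37078289
 -0.05690084]
joint_velocities [-1.05529429e-03  1.34888026e-04  6.28965762e-04  6.96947043e-05
 -5.50541262e-04  2.56206269e-04 -5.53498660e-04]
joint_torque [-9.09007031e-05 -4.91289282e+01 -4.04202528e-01 -3.12525308e+01
 -6.39335182e-02  4.35924833e-02  1.60478262e-04]
position [ 279.39377796 -586.27820874  221.43960929]
orientation [-9.31182813e-04  9.75367278e-01  2.20584989e-01 -2.63321382e-04]
wrist_force [0.01012666 0.5014463  0.33308434]
moment [-0.02051915 -0.0405679  -0.02580052]
gripper_width 87.21116749479565
scene 442.8361045234136 319.5754847876862 232.81628930754044 [ 2.08861942  0.98038444 -0.45231918] [-404.27696646 -185.64447538 1018.77339333]
top 588.5831151030412 313.9484635665013 238.42187607931385 [ 2.19583932 -2.16752154  0.1130785 ] [  85.30181326  525.07608443 1082.09106115]
```

View pics/scene0.png

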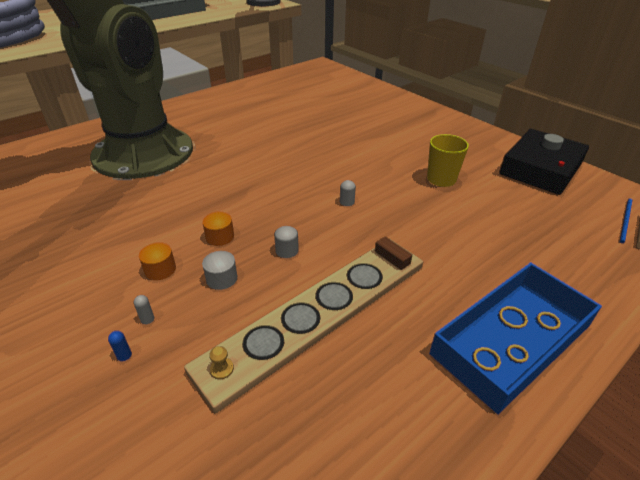

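View pics/top0.png

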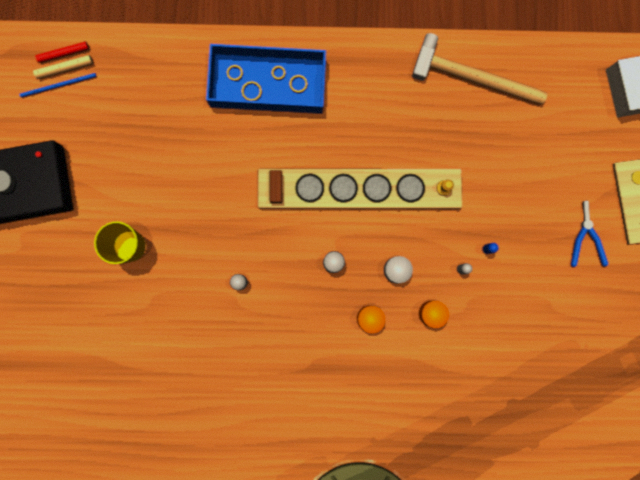

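The top view shows the steel punches at about (238,282), (334,262), (399,269) and (465,269). The look-alikes are orange at (371,319) and (435,314) and blue at (491,248). The post is at (446,187) and the dark block at (276,187). Next I measure them.

```bash
cat > h.py <<'E'
import numpy as np, cv2
from rig import arm,cams,recognise,silhouettes,tip_of
def proj_inv(c,uv,z):
    """world point on plane z through pixel uv"""
    R=cv2.Rodrigues(np.array(c["rvec"],float))[0]; t=np.array(c["tvec"],float).ravel()
    d=R.T@np.array([(uv[0]-c["cx"])/c["fx"],(uv[1]-c["cy"])/c["fy"],1.]); o=-R.T@t
    return o+d*(z-o[2])/d[2]
def cloud(c):
    R=cv2.Rodrigues(np.array(c["rvec"],float))[0]; t=np.array(c["tvec"],float).ravel()
    v,u=np.mgrid[:480,:640]; z=c["range_z"].astype(float)
    P=np.stack([(u-c["cx"])/c["fx"]*z,(v-c["cy"])/c["fy"]*z,z],-1)
    W=(P-t)@R; W[z==0]=np.nan
    return W
def circ(p):
    A=np.c_[2*p,np.ones(len(p))]; s=np.linalg.lstsq(A,(p**2).sum(1),rcond=None)[0]
    return s[:2],np.sqrt(s[2]+s[:2]@s[:2])
E
python3 - <<'E'
from h import *
c=cams.capture("top"); W=cloud(c)
for n in["punch_20","punch_30","punch_40","punch_50","mark_1","mark_2","mark_3","mark_4","post","cup"]:
    for d in silhouettes("top",n)[:6]:
        m=d["region"]; P=W[m]; P=P[~np.isnan(P[:,0])]
        z=np.percentile(P[:,2],95)
        r=c["image"][m].mean(0).round()
        s=P[P[:,2]>z-15]
        cc,rr=cv2.minEnclosingCircle(np.argwhere(m)[:,::-1].astype(np.float32))
        area=m.sum(); dist=c["range_z"][m].mean()
        print(n,round(d["confidence"],2),np.round(d["uv"]),"ztop",z.round(1),"ctr",((s.max(0)+s.min(0))/2).round(1)[:2],"mean",s.mean(0).round(1)[:2],"dia",(np.sqrt(area*4/np.pi)*dist/c["fx"]).round(1),r)
    print('  tip',[(np.round(t["uv"],1),round(t["confidence"],2)) for t in tip_of("top",n)[:4]])
E
```

```text
punch_20 0.98 [432. 314.] ztop 47.6 ctr [ 386.3 -131.5] mean [ 386.5 -129.8] dia 52.4 [193. 101.   0.]
punch_20 0.94 [331. 263.] ztop 48.3 ctr [479.3  56.7] mean [479.5  56.9] dia 38.8 [166. 152. 134.]
punch_20 0.89 [400. 268.] ztop 48.2 ctr [468. -64.] mean [467.4 -63.3] dia 51.4 [174. 160. 141.]
punch_20 0.64 [464. 267.] ztop 47.2 ctr [ 471.3 -189.1] mean [ 470.8 -187.9] dia 26.3 [126. 104.  85.]
punch_20 0.6 [491. 249.] ztop 48.0 ctr [ 509.8 -238.2] mean [ 509.7 -236.7] dia 26.0 [37. 48. 94.]
punch_20 0.52 [237. 282.] ztop 48.5 ctr [441.3 231.4] mean [440.8 230.8] dia 30.0 [153. 139. 122.]
  tip [(array([368.1, 316.7]), 0.72), (array([330.6, 262.3]), 0.7), (array([397.9, 271. ]), 0.7), (array([237.8, 282.3]), 0.69)]
punch_30 0.98 [432. 314.] ztop 47.6 ctr [ 386.3 -131.5] mean [ 386.5 -129.8] dia 52.4 [193. 101.   0.]
punch_30 0.94 [331. 263.] ztop 48.3 ctr [479.3  56.7] mean [479.5  56.9] dia 38.8 [166. 152. 134.]
punch_30 0.89 [400. 268.] ztop 48.2 ctr [468. -64.] mean [467.4 -63.3] dia 51.4 [174. 160. 141.]
punch_30 0.64 [464. 267.] ztop 47.2 ctr [ 471.3 -189.1] mean [ 470.8 -18
[... 3549 characters left out ...]
21. 116.  96.]
mark_4 0.92 [410. 187.] ztop 21.5 ctr [623.6 -89.8] mean [623.8 -89.4] dia 55.5 [121. 116.  97.]
mark_4 0.81 [372. 187.] ztop 21.8 ctr [622.5 -23.9] mean [622.6 -24.9] dia 53.6 [123. 118. 100.]
  tip [(array([377.6, 188.9]), 0.95), (array([344.9, 188.9]), 0.9), (array([307.4, 190.3]), 0.83), (array([410. , 189.2]), 0.73)]
post 0.66 [445. 190.] ztop 57.9 ctr [ 624.2 -152.3] mean [ 623.3 -151.5] dia 30.9 [167. 123.  30.]
  tip [(array([445.9, 192.8]), 0.73)]
cup 0.57 [116. 242.] ztop 85.2 ctr [506.6 443.5] mean [507.9 448.8] dia 85.3 [123. 104.   1.]
cup 0.2 [308. 186.] ztop 22.0 ctr [619.7 103.5] mean [620.4 103.1] dia 53.4 [123. 118. 100.]
  tip [(array([128.7, 243.7]), 0.77)]
```

```bash
cat >> h.py <<'E'
from scipy.optimize import minimize
def P2(c,X):
    return cv2.projectPoints(np.array(X,float),np.array(c["rvec"],float),np.array(c["tvec"],float),np.array([[c["fx"],0,c["cx"]],[0,c["fy"],c["cy"]],[0,0,1.]]),None)[0].reshape(-1,2)
a=np.linspace(0,2*np.pi,60,endpoint=False)
def hullsdf(c,x,y,r,z0,S=8):
    Rs=(r*r+100)/20
    L=[(r,0),(r,38)]
    for k in(.75,.5,.25): L.append((r*k,48-Rs+np.sqrt(Rs*Rs-(r*k)**2)))
    X=np.concatenate([np.c_[x+q*np.cos(a),y+q*np.sin(a),np.full(60,z0+h)] for q,h in L]+[[[x,y,z0+48]]])
    return cv2.convexHull(P2(c,X).astype(np.float32))
def fit(c,mask,x,y,r,z0=0,fixr=False):
    vs,us=np.where(mask); u0,v0=us.min()-6,vs.min()-6; w,h=us.max()+7-u0,vs.max()+7-v0; S=8
    M=cv2.resize(mask[v0:v0+h,u0:u0+w].astype(np.float32),(w*S,h*S),interpolation=cv2.INTER_NEAREST)
    def f(p):
        hu=(hullsdf(c,p[0],p[1],p[2] if not fixr else r,z0).reshape(-1,2)-[u0,v0]+.5)*S-.5
        I=np.zeros((h*S,w*S),np.float32); cv2.fillPoly(I,[np.round(hu*16).astype(np.int32)],1,shift=4)
        return np.abs(I-M).sum()/S/S
    b=minimize(f,[x,y,r],method="Nelder-Mead",options=dict(initial_simplex=[[x,y,r],[x+4,y,r],[x,y+4,r],[x-2,y-2,r+2]],xatol=.05,fatol=.05))
    return b.x,b.fun,mask.sum()
def hmask(c,x,y,R,z0=0):
    W=cloud(c); m=(W[...,2]>z0+5)&(W[...,2]<z0+55)&(np.hypot(W[...,0]-x,W[...,1]-y)<R)
    return m
E
python3 - <<'E'
from h import *
pun={"A30":(441,231,15),"B40":(479.5,57,20),"C50":(467.6,-63.5,25),"D20":(471,-188,10),"o1":(386,-131,25),"o2":(386,-20,25),"bl":(510,-237,10)}
cs={n:cams.capture(n) for n in("top","scene")}
for n,c in cs.items():
    R=cv2.Rodrigues(np.array(c["rvec"]))[0]; print(n,"cam",(-R.T@np.array(c["tvec"])).round())
    for k,(x,y,r) in pun.items():
        m=hmask(c,x,y,r+12); p,e,s=fit(c,m,x,y,r)
        print(n,k,p.round(1),"err",e.round(1),"of",s)
    # marks: sample gray felt by network
    for d in silhouettes(n,"mark_1")[:5]:
        m=d["region"].astype(np.uint8); co=max(cv2.findContours(m,0,2)[0],key=cv2.contourArea).reshape(-1,2)
        q=np.array([proj_inv(c,t,18)[:2] for t in co]); print(n,"mark",circ(q)[0].round(1),circ(q)[1].round(1),round(d["confidence"],2))
    for t in tip_of(n,"mark_1")[:5]+tip_of(n,"post")[:1]: print(" tip",proj_inv(c,t["uv"],18).round(1),round(t["confidence"],2))
c=cs["top"];cv2.imwrite("pics/crop0.png",cv2.resize(c["image"][150:350,210:510,::-1],None,fx=2.6,fy=2.6))
E
```

```text
top cam [ 424.  106. 1124.]
top A30 [441.1 232.7  14.4] err 13.4 of 228
top B40 [480.5  56.2  19.5] err 16.7 of 374
top C50 [467.8 -64.5  24.4] err 25.2 of 618
top D20 [ 471.3 -190.4    9.5] err 17.8 of 140
top o1 [ 386.1 -131.8   24.4] err 25.9 of 660
top o2 [375.3 -14.4  24.4] err 27.0 of 612
top bl [ 510.6 -240.     9.4] err 14.2 of 141
top mark [621.9  39.3] 27.4 0.88
top mark [621.2 102.9] 27.3 0.87
top mark [624.1 -89.1] 27.1 0.7
top mark [624.1 -25.9] 25.3 0.6
 tip [618.2  35.9  18. ] 0.8
 tip [622.8  99.6  18. ] 0.75
 tip [623.4 -92.3  18. ] 0.68
 tip [626.4 -23.7  18. ] 0.57
 tip [446.1 231.2  18. ] 0.54
 tip [ 615.8 -156.    18. ] 0.59
scene cam [ 949. -269.  512.]
scene A30 [437.2 231.4  14.2] err 27.6 of 340
scene B40 [477.4  53.8  19. ] err 43.5 of 638
scene C50 [464.8 -67.4  24.1] err 56.7 of 1054
scene D20 [ 467.9 -193.4    9.5] err 37.1 of 389
scene o1 [ 382.5 -134.7   24. ] err 59.8 of 1044
scene o2 [371.6 -16.8  24. ] err 55.0 of 847
scene bl [ 507.2 -243.2    9.6] err 38.2 of 457
scene mark [622.3 -92.8] 27.5 0.92
scene mark [620.   99.8] 27.7 0.83
scene mark [621.8 -28.4] 27.7 0.78
scene mark [620.7  36.2] 27.9 0.74
scene mark [435.  233.8] 35.9 0.66
 tip [628.   34.5  18. ] 0.82
 tip [623.9 -29.9  18. ] 0.72
 tip [617.7 101.3  18. ] 0.7
 tip [625.1 -96.   18. ] 0.69
 tip [ 625.1 -157.6   18. ] 0.84
```

View pics/crop0.png

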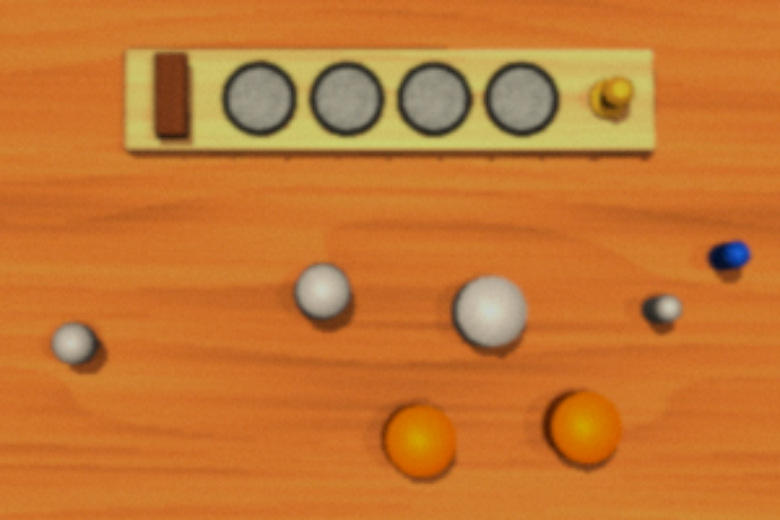

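Choice: the 20 at px (465,269), 30 at (238,282), 40 at (334,262) and 50 at (399,269). All are grey steel in the crop. The orange pair and the blue one are left alone. The post is at the −y end, so the order from −y to +y is 20, 30, 40, 50. Next I turn the jaws to lie across the rack.

{"name": "send_rows", "arguments": {"turn": [[0,0,-0.161],[0,0,-0.161],[0,0,-0.161],[0,0,-0.161],[0,0,-0.161],[0,0,-0.161],[0,0,-0.16],[0,0,0]], "slide": [[0,0,0],[0,0,0],[0,0,0],[0,0,0],[0,0,0],[0,0,0],[0,0,0],[0,0,0]], "fingers": [1,1,1,1,1,1,1,1], "newtons": 30}}

```text
time_s: 2.55
position: [279.6, -586.8, 222.6]
orientation: [0.0, 0.708, 0.706, 0.0]
wrist_force: [0.7, -0.4, 0.0]
gripper_width: 87.1
```

{"name": "send_rows", "arguments": {"turn": [[0,0,0],[0,0,0],[0,0,0],[0,0,0],[0,0,0],[0,0,0],[0,0,0],[0,0,0],[0,0,0],[0,0,0]], "slide": [[0.0494,0.0238,0.012],[0.0494,0.0238,0.012],[0.0494,0.0238,0.012],[0.0494,0.0238,0.012],[0.0494,0.0238,0.012],[0.0494,0.0238,0.012],[0.0494,0.0238,0.012],[0.0491,0.0234,0.012],[0,0,0],[0,0,0]], "fingers": [1,1,1,1,1,1,1,1,1,1]}}

```text
time_s: 3.8
position: [469.6, -192.4, 126.7]
orientation: [0.0, 0.708, 0.707, -0.0]
wrist_force: [-0.1, -0.5, -0.4]
gripper_width: 86.9
```

{"name": "send_rows", "arguments": {"turn": [[0,0,0],[0,0,0],[0,0,0],[0,0,0],[0,0,0],[0,0,0],[0,0,0],[0,0,0]], "slide": [[0,0,0.025],[0,0,0.025],[0,0,0.025],[0,0,0.02],[0,0,0.015],[0,0,0.0087],[0,0,0],[0,0,0]], "fingers": [1,1,1,1,1,1,1,1]}}

```text
time_s: 4.8
position: [470.2, -192.2, 8.5]
orientation: [0.001, 0.707, 0.707, 0.0]
wrist_force: [0.4, 0.2, 0.2]
gripper_width: 86.8
```

{"name": "send_rows", "arguments": {"turn": [[0,0,0],[0,0,0],[0,0,0],[0,0,0],[0,0,0],[0,0,0],[0,0,0],[0,0,0]], "slide": [[0,0,0],[0,0,0],[0,0,0],[0,0,0],[0,0,0],[0,0,0],[0,0,0],[0,0,0]], "fingers": [0.4,0.1,-0.2,-0.4,-0.7,-1,-1,-1]}}

```text
time_s: 5.8
position: [469.8, -191.9, 7.9]
orientation: [0.0, 0.707, 0.707, 0.0]
wrist_force: [0.8, 0.7, 0.3]
gripper_width: 18.9
```

{"name": "send_rows", "arguments": {"turn": [[0,0,0],[0,0,0],[0,0,0],[0,0,0],[0,0,0],[0,0,0],[0,0,0],[0,0,0],[0,0,0],[0,0,0]], "slide": [[0,0,-0.01],[0,0,-0.03],[0,0,-0.03],[0,0,-0.02],[0.02,0.03,0],[0.03,0.045,0],[0.03,0.045,0],[0.021,0.0336,0],[0,0,0],[0,0,0]], "fingers": [-1,-1,-1,-1,-1,-1,-1,-1,-1,-1]}}

```text
time_s: 7.05
position: [622.5, -91.6, 97.8]
orientation: [-0.0, 0.707, 0.707, -0.001]
wrist_force: [0.3, 0.4, -1.5]
gripper_width: 19.2
```

```bash
python3 - <<'E'
from h import *
for n in("top","scene"):
    c=cams.capture(n); 
    i=P2(c,[[623,-60,60]])[0].astype(int); x0=max(i[0]-130,0); y0=max(i[1]-100,0)
    cv2.imwrite(f"pics/{n}1.png",cv2.resize(c["image"][y0:y0+200,x0:x0+260,::-1],None,fx=2.5,fy=2.5))
    print(x0,y0)
print(arm.get_obs()["position"],arm.get_obs()["gripper_width"])
E
```

```text
267 83
151 209
[622.22247517 -92.50364011  97.87843353] 19.009720635939164
```

View pics/scene1.png

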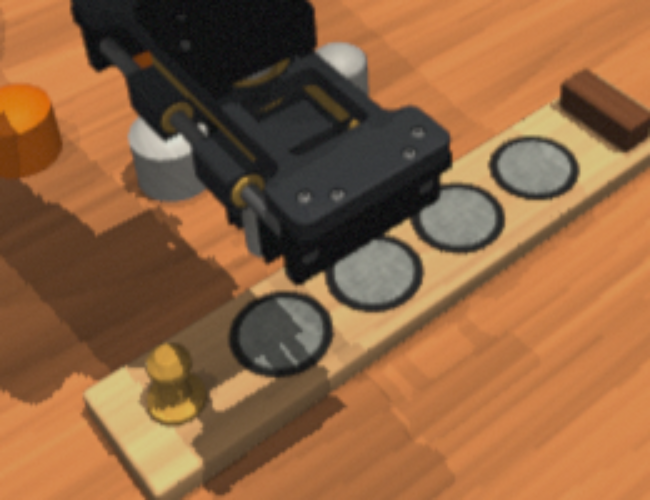

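View pics/top1.png

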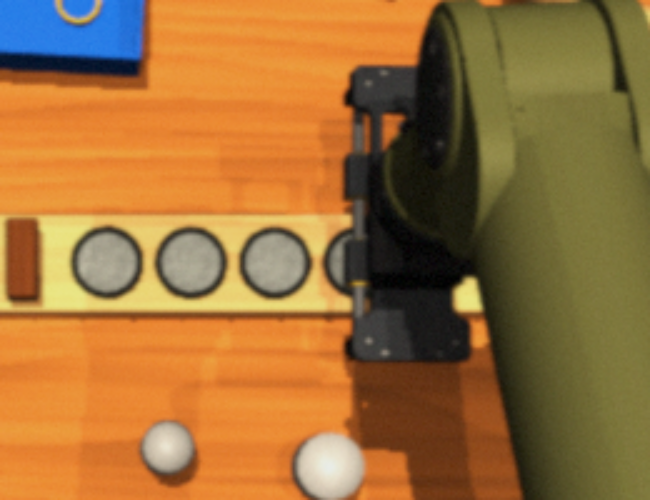

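{"name": "send_rows", "arguments": {"turn": [[0,0,0],[0,0,0],[0,0,0],[0,0,0],[0,0,0],[0,0,0],[0,0,0],[0,0,0]], "slide": [[0.001,0.001,0.015],[0,0,0.02],[0,0,0.015],[0,0,0.01],[0,0,0.006],[0,0,0.003],[0,0,0],[0,0,0]], "fingers": [-1,-1,-1,-1,-1,-1,-1,-1]}}

```text
time_s: 8.15
position: [624.7, -89.9, 29.4]
orientation: [0.0, 0.707, 0.707, 0.0]
wrist_force: [-0.3, 0.2, -1.2]
gripper_width: 19.0
```

{"name": "send_rows", "arguments": {"turn": [[0,0,0],[0,0,0],[0,0,0]], "slide": [[-0.0003,-0.0004,0.0015],[0,0,0.0008],[0,0,0]], "fingers": [-1,-1,-1]}}

```text
time_s: 8.52
position: [623.8, -90.2, 26.5]
orientation: [0.0, 0.707, 0.707, -0.0]
wrist_force: [0.2, 0.0, -0.2]
gripper_width: 19.0
```

{"name": "send_rows", "arguments": {"turn": [[0,0,0],[0,0,0]], "slide": [[0,0,0.0005],[0,0,0]], "fingers": [-1,-1]}}

```text
time_s: 8.78
position: [623.8, -90.2, 26.0]
orientation: [-0.0, 0.707, 0.707, -0.0]
wrist_force: [-0.4, 0.1, -1.2]
gripper_width: 18.7
```

{"name": "send_rows", "arguments": {"turn": [[0,0,0],[0,0,0]], "slide": [[0,0,0.0005],[0,0,0]], "fingers": [-1,-1]}}

```text
time_s: 9.02
position: [623.9, -90.2, 25.9]
orientation: [0.0, 0.707, 0.707, -0.0]
wrist_force: [-1.4, -0.8, 2.6]
gripper_width: 18.8
```

{"name": "send_rows", "arguments": {"turn": [[0,0,0],[0,0,0],[0,0,0],[0,0,0],[0,0,0],[0,0,0],[0,0,0],[0,0,0],[0,0,0]], "slide": [[0,0,0],[0,0,0],[0,0,0],[0,0,0],[0,0,0],[0,0,-0.015],[0,0,-0.03],[0,0,-0.03],[0,0,-0.02]], "fingers": [-0.4,-0.2,0.2,0.8,1,1,1,1,1]}}

```text
time_s: 10.15
position: [624.8, -90.1, 123.3]
orientation: [0.001, 0.707, 0.707, 0.001]
wrist_force: [-0.0, 1.0, 0.3]
gripper_width: 85.4
```

{"name": "send_rows", "arguments": {"turn": [[0,0,0],[0,0,0],[0,0,0],[0,0,0],[0,0,0],[0,0,0],[0,0,0],[0,0,0],[0,0,0],[0,0,0]], "slide": [[0.0403,-0.023,0],[0.0403,-0.023,0],[0.0403,-0.023,0],[0.0403,-0.023,0],[0.0403,-0.023,0],[0.0403,-0.023,0],[0.0403,-0.023,0],[0.0403,-0.0234,0],[0,0,0],[0,0,0]], "fingers": [1,1,1,1,1,1,1,1,1,1]}}

```text
time_s: 11.4
position: [439.8, 231.7, 120.8]
orientation: [0.001, 0.707, 0.707, -0.0]
wrist_force: [-0.3, -0.6, 0.5]
gripper_width: 87.1
```

```bash
python3 - <<'E'
from h import *
for n in("top","scene"):
    c=cams.capture(n); 
    if n=="top": cv2.imwrite("pics/top2.png",c["image"][:,:,::-1])
    else: cv2.imwrite("pics/scene2.png",c["image"][:,:,::-1])
    m=hmask(c,623,-91,20,18); p,e,s=fit(c,m,623,-91,10,18); print(n,p.round(1),e.round(1),s)
    for (x,y,r) in[(439,232,15),(479,55,20),(466.3,-66,25)]:
        m=hmask(c,x,y,r+12); 
        if m.sum()>20: p,e,s=fit(c,m,x,y,r); print(n,p.round(1),e.round(1),s)
E
```

```text
top [624.2 -88.6   9.5] 14.2 135
top [480.7  56.1  19.6] 19.2 374
top [467.7 -64.4  24.6] 25.5 619
scene [621.5 -90.7   9.6] 37.4 416
scene [436.9 231.8  14.3] 29.2 337
scene [477.5  53.7  19.2] 49.0 634
scene [465.1 -67.4  24. ] 60.9 1048
```

View pics/scene2.png

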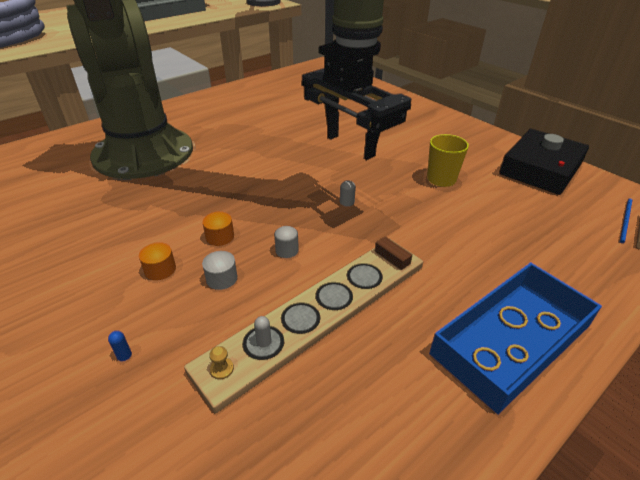

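View pics/top2.png

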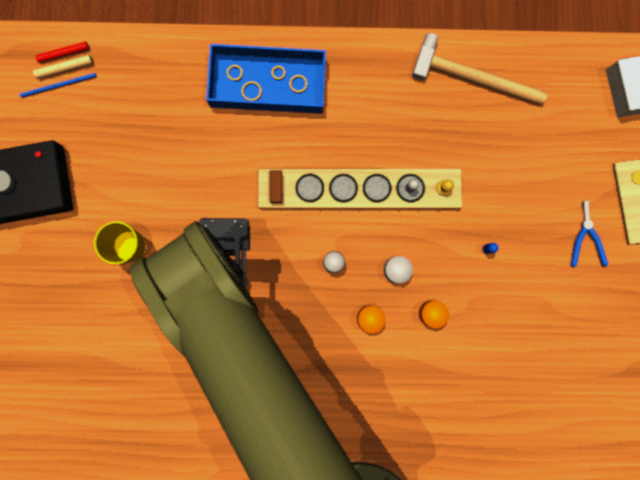

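Punch_20 stands on mark 1, at (262,330) in the scene picture, within about 1 mm of its centre. The gripper is over punch_30 at (347,193) and clear of the cup.

{"name": "send_rows", "arguments": {"turn": [[0,0,0],[0,0,0],[0,0,0],[0,0,0],[0,0,0],[0,0,0],[0,0,0],[0,0,0]], "slide": [[0,0,0.025],[0,0,0.025],[0,0,0.025],[0,0,0.02],[0,0,0.012],[0,0,0.0058],[0,0,0],[0,0,0]], "fingers": [1,1,1,1,1,1,1,1]}}

```text
time_s: 12.5
position: [440.0, 232.6, 8.4]
orientation: [0.0, 0.707, 0.707, 0.001]
wrist_force: [-0.2, 0.4, -0.9]
gripper_width: 87.1
```

{"name": "send_rows", "arguments": {"turn": [[0,0,0],[0,0,0],[0,0,0],[0,0,0],[0,0,0],[0,0,0],[0,0,0],[0,0,0]], "slide": [[0,0,0],[0,0,0],[0,0,0],[0,0,0],[0,0,0],[0,0,0],[0,0,0],[0,0,0]], "fingers": [0.4,0.1,-0.2,-0.4,-0.7,-1,-1,-1]}}

```text
time_s: 13.5
position: [439.8, 232.2, 7.8]
orientation: [0.0, 0.707, 0.707, 0.0]
wrist_force: [1.9, -0.0, -0.4]
gripper_width: 29.1
```

{"name": "send_rows", "arguments": {"turn": [[0,0,0],[0,0,0],[0,0,0],[0,0,0],[0,0,0],[0,0,0],[0,0,0],[0,0,0],[0,0,0],[0,0,0]], "slide": [[0,0,-0.015],[0,0,-0.045],[0,0,-0.04],[-0.03,0.021,0],[-0.05,0.035,0],[-0.05,0.035,0],[-0.05,0.035,0],[-0.05,0.035,0],[-0.0296,0.0217,0],[0,0,0]], "fingers": [-1,-1,-1,-1,-1,-1,-1,-1,-1,-1]}}

```text
time_s: 14.75
position: [623.0, -31.9, 107.6]
orientation: [0.0, 0.709, 0.705, -0.0]
wrist_force: [-0.4, -0.0, -2.9]
gripper_width: 29.1
```

{"name": "send_rows", "arguments": {"turn": [[0,0,0],[0,0,0]], "slide": [[0,0,0],[0,0,0]], "fingers": [-1,-1]}}

```text
time_s: 15.0
position: [621.5, -25.5, 108.1]
orientation: [-0.0, 0.706, 0.708, 0.0]
wrist_force: [0.4, -0.8, -2.6]
gripper_width: 29.2
```

{"name": "send_rows", "arguments": {"turn": [[0,0,0],[0,0,0],[0,0,0],[0,0,0],[0,0,0],[0,0,0],[0,0,0],[0,0,0]], "slide": [[0,0,0.015],[0,0,0.02],[0,0,0.02],[0,0,0.014],[0,0,0.006],[0,0,0.003],[0,0,0],[0,0,0]], "fingers": [-1,-1,-1,-1,-1,-1,-1,-1]}}

```text
time_s: 16.0
position: [622.7, -27.4, 30.4]
orientation: [0.0, 0.707, 0.707, 0.0]
wrist_force: [-0.9, -0.1, -2.4]
gripper_width: 29.2
```

{"name": "send_rows", "arguments": {"turn": [[0,0,0],[0,0,0],[0,0,0],[0,0,0],[0,0,0]], "slide": [[0,0,0.002],[0,0,0.001],[0,0,0.0008],[0,0,0.0004],[0,0,0]], "fingers": [-1,-1,-1,-1,-1]}}

```text
time_s: 16.62
position: [622.2, -27.4, 25.8]
orientation: [0.0, 0.707, 0.707, -0.0]
wrist_force: [-1.1, 0.2, 0.1]
gripper_width: 29.2
```

{"name": "send_rows", "arguments": {"turn": [[0,0,0],[0,0,0]], "slide": [[0,0,0.0004],[0,0,0]], "fingers": [-1,-1]}}

```text
time_s: 16.88
position: [622.2, -27.4, 25.8]
orientation: [0.0, 0.707, 0.707, -0.0]
wrist_force: [-3.1, -0.1, 5.8]
gripper_width: 28.9
```

{"name": "send_rows", "arguments": {"turn": [[0,0,0],[0,0,0],[0,0,0],[0,0,0],[0,0,0],[0,0,0],[0,0,0],[0,0,0],[0,0,0]], "slide": [[0,0,0],[0,0,0],[0,0,0],[0,0,0],[0,0,0],[0,0,-0.015],[0,0,-0.03],[0,0,-0.03],[0,0,-0.02]], "fingers": [-0.2,0,0.3,0.8,1,1,1,1,1]}}

```text
time_s: 18.0
position: [623.1, -27.2, 122.8]
orientation: [0.001, 0.707, 0.707, 0.001]
wrist_force: [-0.3, -0.0, 0.2]
gripper_width: 86.8
```

{"name": "send_rows", "arguments": {"turn": [[0,0,0],[0,0,0],[0,0,0],[0,0,0],[0,0,0],[0,0,0],[0,0,0]], "slide": [[0.0165,-0.0286,0],[0.0165,-0.0286,0],[0.0165,-0.0286,0],[0.0165,-0.0286,0],[0.0164,-0.0288,0],[0,0,0],[0,0,0]], "fingers": [1,1,1,1,1,1,1]}}

```text
time_s: 18.88
position: [479.7, 54.5, 120.7]
orientation: [0.001, 0.707, 0.707, 0.0]
wrist_force: [0.3, 0.0, 0.4]
gripper_width: 87.2
```

```bash
python3 - <<'E'
from h import *
for n in("top","scene"):
    c=cams.capture(n); cv2.imwrite(f"pics/{n}3.png",c["image"][:,:,::-1])
    for (x,y,r,z) in[(623,-91,10,18),(622,-27,15,18),(439,232,15,0),(479,55,20,0),(466.3,-66,25,0)]:
        m=hmask(c,x,y,r+10,z); 
        if m.sum()>20: p,e,s=fit(c,m,x,y,r,z); print(n,p.round(1),e.round(1),s)
E
```

```text
top [624.4 -88.9   9.6] 13.0 135
top [622.5 -27.1  14.5] 19.2 252
top [474.3 -46.   18.3] 73.0 73
scene [620.9 -90.5   9.7] 36.5 414
scene [620.2 -29.3  14.7] 54.7 632
scene [477.3  53.8  19. ] 48.8 632
scene [464.8 -67.3  24.1] 58.4 1051
```

View pics/scene3.png

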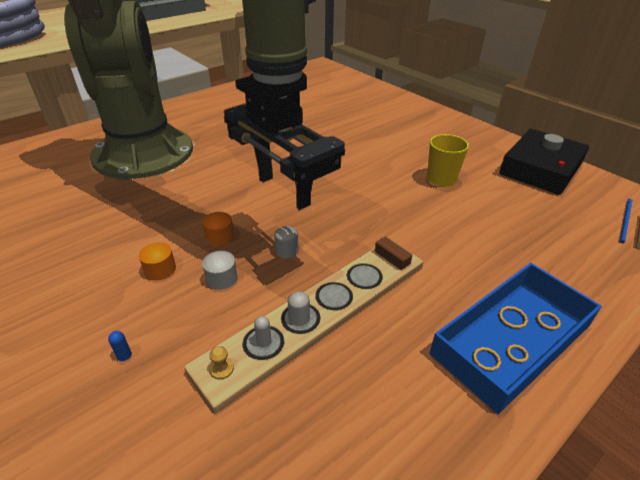

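Punch_30 stands on mark 2, at (299,307) in the scene picture, within about 1.5 mm. Next is punch_40 at (286,241).

{"name": "send_rows", "arguments": {"turn": [[0,0,0],[0,0,0],[0,0,0],[0,0,0],[0,0,0],[0,0,0],[0,0,0],[0,0,0]], "slide": [[0.0003,-0.0005,0.025],[0,0,0.025],[0,0,0.025],[0,0,0.02],[0,0,0.012],[0,0,0.0057],[0,0,0],[0,0,0]], "fingers": [1,1,1,1,1,1,1,1]}}

```text
time_s: 19.98
position: [479.1, 55.4, 8.1]
orientation: [0.001, 0.707, 0.707, 0.0]
wrist_force: [0.1, 0.7, 0.7]
gripper_width: 87.1
```

{"name": "send_rows", "arguments": {"turn": [[0,0,0],[0,0,0],[0,0,0],[0,0,0],[0,0,0],[0,0,0],[0,0,0],[0,0,0]], "slide": [[0,0,0],[0,0,0],[0,0,0],[0,0,0],[0,0,0],[0,0,0],[0,0,0],[0,0,0]], "fingers": [0.4,0.2,0,-0.2,-0.5,-1,-1,-1], "newtons": 40}}

```text
time_s: 20.98
position: [478.9, 55.4, 7.6]
orientation: [0.0, 0.707, 0.707, 0.0]
wrist_force: [1.7, -0.1, -1.7]
gripper_width: 39.2
```

{"name": "send_rows", "arguments": {"turn": [[0,0,0],[0,0,0],[0,0,0],[0,0,0],[0,0,0],[0,0,0],[0,0,0],[0,0,0],[0,0,0],[0,0,0]], "slide": [[0,0,-0.01],[0,0,-0.03],[0,0,-0.03],[0,0,-0.03],[-0.003,0.025,0],[-0.006,0.045,0],[-0.006,0.045,0],[-0.0031,0.0279,0],[0,0,0],[0,0,0]], "fingers": [-1,-1,-1,-1,-1,-1,-1,-1,-1,-1]}}

```text
time_s: 22.22
position: [619.6, 37.6, 106.7]
orientation: [-0.001, 0.707, 0.707, -0.001]
wrist_force: [-1.2, 0.1, -4.8]
gripper_width: 39.0
```

{"name": "send_rows", "arguments": {"turn": [[0,0,0],[0,0,0],[0,0,0],[0,0,0],[0,0,0],[0,0,0],[0,0,0],[0,0,0]], "slide": [[0,0,0.015],[0,0,0.02],[0,0,0.02],[0,0,0.013],[0,0,0.006],[0,0,0.003],[0,0,0],[0,0,0]], "fingers": [-1,-1,-1,-1,-1,-1,-1,-1]}}

```text
time_s: 23.22
position: [621.9, 37.3, 31.1]
orientation: [0.0, 0.707, 0.707, 0.0]
wrist_force: [-0.2, -0.8, -3.6]
gripper_width: 38.5
```

{"name": "send_rows", "arguments": {"turn": [[0,0,0],[0,0,0],[0,0,0],[0,0,0],[0,0,0]], "slide": [[0,0,0.0025],[0,0,0.0015],[0,0,0.0008],[0,0,0.0004],[0,0,0]], "fingers": [-1,-1,-1,-1,-1]}}

```text
time_s: 23.85
position: [621.3, 37.2, 25.6]
orientation: [0.0, 0.707, 0.707, -0.0]
wrist_force: [-2.0, -0.8, -0.0]
gripper_width: 38.7
```

{"name": "send_rows", "arguments": {"turn": [[0,0,0],[0,0,0]], "slide": [[0,0,0.0004],[0,0,0]], "fingers": [-1,-1]}}

```text
time_s: 24.1
position: [621.3, 37.2, 25.5]
orientation: [0.0, 0.707, 0.707, -0.0]
wrist_force: [-4.0, -0.4, 5.2]
gripper_width: 39.2
```

{"name": "send_rows", "arguments": {"turn": [[0,0,0],[0,0,0],[0,0,0],[0,0,0],[0,0,0],[0,0,0],[0,0,0],[0,0,0],[0,0,0]], "slide": [[0,0,0],[0,0,0],[0,0,0],[0,0,0],[0,0,0],[0,0,-0.015],[0,0,-0.03],[0,0,-0.03],[0,0,-0.02]], "fingers": [0,0.2,0.4,0.8,1,1,1,1,1]}}

```text
time_s: 25.22
position: [622.3, 37.5, 122.5]
orientation: [0.001, 0.707, 0.707, 0.001]
wrist_force: [0.5, 0.1, 0.0]
gripper_width: 86.8
```

{"name": "send_rows", "arguments": {"turn": [[0,0,0],[0,0,0],[0,0,0],[0,0,0],[0,0,0],[0,0,0],[0,0,0]], "slide": [[-0.0206,-0.031,0],[-0.0206,-0.031,0],[-0.0206,-0.031,0],[-0.0206,-0.031,0],[-0.0208,-0.031,0],[0,0,0],[0,0,0]], "fingers": [1,1,1,1,1,1,1]}}

```text
time_s: 26.1
position: [467.1, -65.7, 120.4]
orientation: [0.001, 0.707, 0.707, 0.0]
wrist_force: [0.1, -0.8, -0.1]
gripper_width: 87.0
```

```bash
python3 - <<'E'
from h import *
for n in("top","scene"):
    c=cams.capture(n); cv2.imwrite(f"pics/{n}4.png",c["image"][:,:,::-1])
    for (x,y,r,z) in[(623,-91,10,18),(622,-27,15,18),(621.5,37,20,18),(466.3,-66,25,0)]:
        m=hmask(c,x,y,r+10,z); 
        if m.sum()>20: p,e,s=fit(c,m,x,y,r,z); print(n,p.round(1),e.round(1),s)
E
```

```text
top [624.4 -88.8   9.8] 14.5 136
top [622.6 -27.3  14.5] 22.7 256
top [621.9  37.4  19.4] 26.7 420
top [468.2 -46.6  12.4] 119.8 211
scene [621.6 -90.8   9.6] 40.4 410
scene [620.1 -29.3  14.6] 52.9 635
scene [619.   35.5  19.3] 53.0 862
scene [464.8 -67.2  24. ] 59.4 1047
```

View pics/scene4.png

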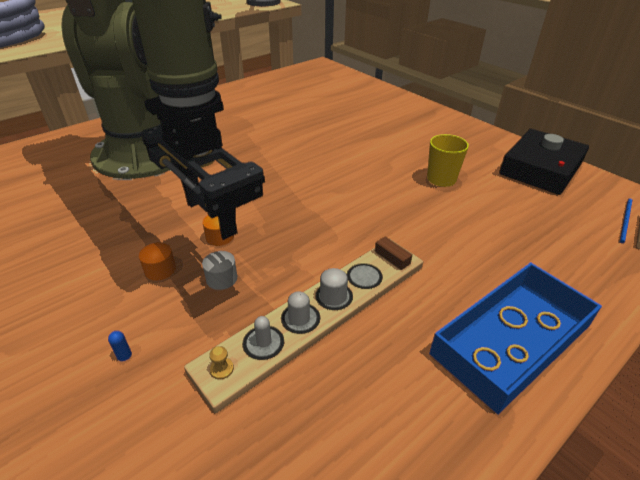

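Punch_40 stands on mark 3, at (334,285), about 1.5 mm off. Last is punch_50 at (219,270). The fingers clear both orange pieces.

{"name": "send_rows", "arguments": {"turn": [[0,0,0],[0,0,0],[0,0,0],[0,0,0],[0,0,0],[0,0,0],[0,0,0],[0,0,0]], "slide": [[-0.0003,-0.0004,0.025],[0,0,0.025],[0,0,0.025],[0,0,0.02],[0,0,0.012],[0,0,0.0054],[0,0,0],[0,0,0]], "fingers": [1,1,1,1,1,1,1,1]}}

```text
time_s: 27.2
position: [466.6, -66.4, 8.1]
orientation: [0.001, 0.707, 0.707, 0.0]
wrist_force: [-0.4, 0.1, 0.9]
gripper_width: 87.1
```

{"name": "send_rows", "arguments": {"turn": [[0,0,0],[0,0,0],[0,0,0],[0,0,0],[0,0,0],[0,0,0],[0,0,0],[0,0,0]], "slide": [[0,0,0],[0,0,0],[0,0,0],[0,0,0],[0,0,0],[0,0,0],[0,0,0],[0,0,0]], "fingers": [0.5,0.3,0.2,0.0,-0.3,-1,-1,-1], "newtons": 50}}

```text
time_s: 28.2
position: [466.4, -66.3, 7.6]
orientation: [0.0, 0.707, 0.707, 0.0]
wrist_force: [3.3, -0.3, -1.5]
gripper_width: 49.0
```

{"name": "send_rows", "arguments": {"turn": [[0,0,0],[0,0,0],[0,0,0],[0,0,0],[0,0,0],[0,0,0],[0,0,0],[0,0,0],[0,0,0],[0,0,0]], "slide": [[0,0,-0.01],[0,0,-0.03],[0,0,-0.03],[0,0,-0.03],[0.03,0.027,0],[0.045,0.042,0],[0.045,0.042,0],[0.03,0.028,0],[0.0183,0.0162,0],[0,0,0]], "fingers": [-1,-1,-1,-1,-1,-1,-1,-1,-1,-1]}}

```text
time_s: 29.45
position: [620.1, 104.4, 106.5]
orientation: [-0.002, 0.706, 0.708, -0.001]
wrist_force: [-0.2, -0.4, -4.6]
gripper_width: 49.1
```

{"name": "send_rows", "arguments": {"turn": [[0,0,0],[0,0,0],[0,0,0],[0,0,0],[0,0,0],[0,0,0],[0,0,0],[0,0,0],[0,0,0]], "slide": [[0,0,0],[0,0,0.015],[0,0,0.02],[0,0,0.02],[0,0,0.013],[0,0,0.006],[0,0,0.003],[0,0,0],[0,0,0]], "fingers": [-1,-1,-1,-1,-1,-1,-1,-1,-1]}}

```text
time_s: 30.58
position: [621.7, 102.2, 31.1]
orientation: [0.0, 0.707, 0.707, 0.0]
wrist_force: [0.3, 0.0, -4.8]
gripper_width: 49.0
```

{"name": "send_rows", "arguments": {"turn": [[0,0,0],[0,0,0],[0,0,0],[0,0,0],[0,0,0]], "slide": [[0,0,0.0025],[0,0,0.0015],[0,0,0.0008],[0,0,0.0004],[0,0,0]], "fingers": [-1,-1,-1,-1,-1]}}

```text
time_s: 31.2
position: [621.1, 102.0, 25.6]
orientation: [0.0, 0.707, 0.707, -0.0]
wrist_force: [-2.6, -0.1, 1.1]
gripper_width: 49.2
```

{"name": "send_rows", "arguments": {"turn": [[0,0,0],[0,0,0]], "slide": [[0,0,0.0004],[0,0,0]], "fingers": [-1,-1]}}

```text
time_s: 31.45
position: [621.1, 101.9, 25.6]
orientation: [0.0, 0.707, 0.707, -0.0]
wrist_force: [-4.5, -1.7, 6.1]
gripper_width: 49.2
```

Contact. I release it, lift, and move back clear.

{"name": "send_rows", "arguments": {"turn": [[0,0,0],[0,0,0],[0,0,0],[0,0,0],[0,0,0],[0,0,0],[0,0,0],[0,0,0],[0,0,0]], "slide": [[0,0,0],[0,0,0],[0,0,0],[0,0,0],[0,0,0],[0,0,-0.015],[0,0,-0.03],[0,0,-0.04],[0,0,-0.04]], "fingers": [0.25,0.4,0.6,0.8,1,1,1,1,1]}}

```text
time_s: 32.58
position: [621.3, 102.2, 152.2]
orientation: [0.0, 0.707, 0.707, 0.0]
wrist_force: [0.0, -0.3, -0.1]
gripper_width: 87.0
```

{"name": "send_rows", "arguments": {"turn": [[0,0,0],[0,0,0],[0,0,0],[0,0,0],[0,0,0],[0,0,0],[0,0,0],[0,0,0]], "slide": [[0,-0.03,-0.01],[0,-0.03,-0.01],[0,-0.03,-0.01],[0,-0.03,-0.01],[0,-0.03,0],[0,-0.01,0],[0,0,0],[0,0,0]], "fingers": [1,1,1,1,1,1,1,1]}}

```text
time_s: 33.58
position: [462.1, 102.0, 190.1]
orientation: [0.0, 0.707, 0.707, 0.0]
wrist_force: [-0.4, -0.7, 0.0]
gripper_width: 87.3
```

```bash
python3 - <<'E'
from h import *
print(arm.get_obs()["position"])
for n in("top","scene"):
    c=cams.capture(n); cv2.imwrite(f"pics/{n}5.png",c["image"][:,:,::-1])
    for (x,y,r,z) in[(623,-91,10,18),(622,-27,15,18),(621.5,37,20,18),(621,101,25,18)]:
        m=hmask(c,x,y,r+9,z); 
        if m.sum()>20: p,e,s=fit(c,m,x,y,r,z); print(n,p.round(1),e.round(1),s)
E
```

```text
[462.11222383 102.0012405  190.11976542]
top [624.4 -88.8   9.5] 12.0 137
top [622.7 -27.3  14.5] 21.8 252
top [621.7  37.4  19.4] 27.1 419
top [622.2 103.4  24.1] 47.8 604
scene [621.3 -90.8   9.6] 38.5 413
scene [619.9 -29.   14.7] 54.6 633
scene [618.9  35.6  19.3] 51.5 864
scene [618.9 101.8  24.1] 66.2 1092
```

View pics/scene5.png

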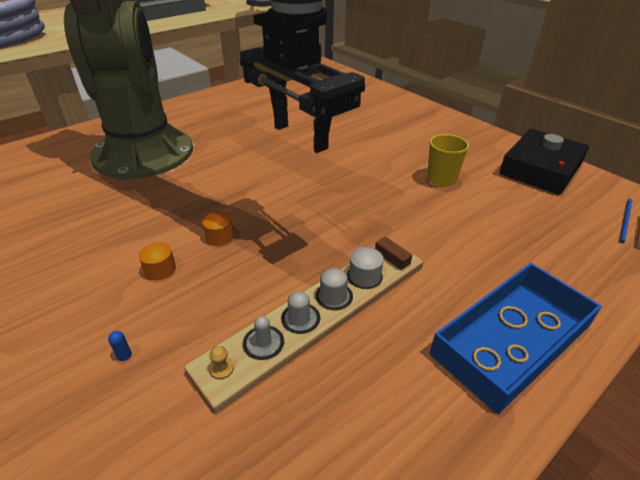

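View pics/top5.png

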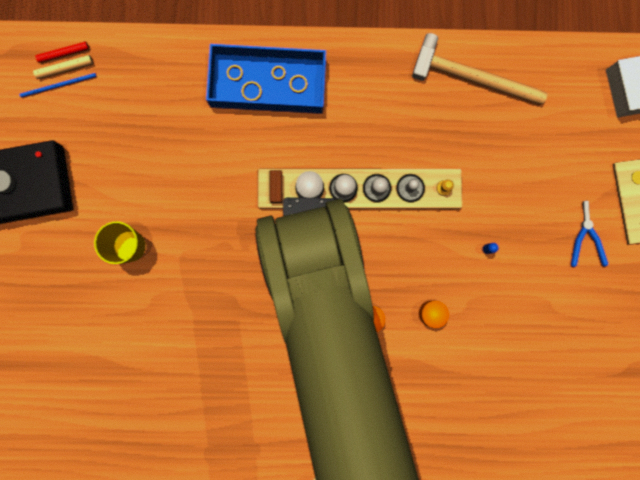

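All four punches stand centred in the right order (20, 30, 40 and 50 at scene px (262,330), (299,307), (334,285) and (366,265)). Handing in.

```bash
python3 -c "
from rig import job
print(job.sign_off())"
```

```text
the job is handed in; nothing more can be done
None
```

The four steel punches stand dome up on the rack in order of width: 20 mm next to the brass post, then 30 and 40, with 50 mm next to the wooden block. I lowered each until the wrist force showed contact before opening the fingers, and handed the job in at about 34 s of the 104 s allowed.

**Last checks:** Before hand-in, both cameras showed all four punches upright. Fitted positions put each one about 1–2 mm from its mark's centre. The cup, the two orange pieces and the blue piece looked unmoved in the pictures, except that the arm partly hid one orange piece in the top view.

**Disagreement:** The two cameras differ by about 3 mm in absolute position, so I used the average of the two. Against one camera alone, a single punch's offset can read up to about 2.5 mm.

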